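Bring the catch kit to the carved door panel

TASK

Take the red-capped tube out of the rack and stand it, fully seated, in the empty hole of the wooden carrying tray. Then lift the tray by its upright handle, without ever letting the loose steel ball roll out of its shallow pocket, carry it over to the carved panel, and finish there still holding it level and still, centred over the rosette with its underside about 10 cm above the panel. Leave the other tubes, the mallet and the chisel where they are.

Things in the scene. Friction and masses are not known exactly. Their poses are not given: they have to be found in the camera images.
- tray: loose wooden carrying tray, 0.24 to 0.39 kg empty, base board 84 mm (x) by 200 mm (y) by 8 mm; origin: centre of its underside, z up, y along its length. At +y a 50 mm square socket block (top 34 mm above the underside) with the tube hole; at -y a green 60 mm square block (top at 18 mm) with the ball pocket; upright handle in the middle. On the bench, at the robot's left.
- tray_handle (a point): grip point of the tray's upright handle, 62 mm above the tray's underside on its middle axis. The handle is a flat wooden fin 16 mm thick (along the tray's x), 40 mm long (along the tray's y), standing from 8 to 80 mm above the underside; pinch it from above across its 16 mm thickness. Axes as the tray's.
- tray_socket (a point): floor centre of the tray's round hole for the tube: 67 mm from the tray's middle along its +y, 10 mm above its underside. The hole is 21 mm in diameter and 24 mm deep, its mouth 34 mm above the tray's underside. Axes as the tray's.
- tray_pocket (a point): where the ball's centre lies when it rests in the middle of its pocket: 66 mm from the tray's middle along its -y, 26 mm above its underside. The pocket is a flat-bottomed round recess 32 mm in diameter and only 4 mm deep; the ball rolls a few mm about in it, and leaves it when the tray tips by some 45 degrees or is jerked. Axes as the tray's.
- ball_center (a point): centre of the loose steel ball, 24 mm in diameter, 56 g, lying free in the tray's pocket.
- tube_red: upright tube, 82 mm tall: clear body 18 mm in diameter with brass pins inside, topped by a red cap 20 mm in diameter and 18 mm tall; 30 g. Origin at the centre of its underside, z along the tube. Starts standing in one of the rack's three holes (drawn at random). To be moved into the tray's hole.
- tube_blue: upright tube, 82 mm tall: clear body 18 mm in diameter with brass pins inside, topped by a blue cap 20 mm in diameter and 18 mm tall; 30 g. Origin at the centre of its underside, z along the tube. Starts standing in one of the rack's three holes (drawn at random). Bystander: stays in the rack.
- tube_yellow: upright tube, 82 mm tall: clear body 18 mm in diameter with brass pins inside, topped by a yellow cap 20 mm in diameter and 18 mm tall; 30 g. Origin at the centre of its underside, z along the tube. Starts standing in one of the rack's three holes (drawn at random). Bystander: stays in the rack.
- rack: fixed light-wood rack, 170 mm (x) by 50 mm (y) by 40 mm tall; origin at the centre of its underside, z up. Three round holes 21 mm in diameter and 30 mm deep (floor 10 mm above the underside) at x = -55, 0 and +55 mm on its long axis.
- panel: fixed carved wooden panel lying flat, 260 mm (x) by 220 mm (y) by 24 mm thick, low carved relief on top; origin at the centre of its underside, z up. It lies right of the robot's middle.
- panel_rosette (a point): centre of the carved eight-petalled rosette on the panel's top face (24 mm above the bench), in the middle of the panel. Axes as the panel's.
- mallet: bystander: wooden mallet lying on the bench beyond the panel; head 60 by 90 by 70 mm, centred 100 mm along +x of its origin, handle from -135 to +75 mm along x. Origin on its underside.
- chisel: bystander: carving chisel lying flat on the bench beyond the tray, 250 mm long along its x (brown handle to -x, blade to +x), 26 mm high. Origin on its underside near the ferrule.

How it is judged (in metres and radians):
On the way, in this order (a step that is already met when the one before it is completed fails the run):
1. the red-capped tube stands fully seated in the tray's hole, let go, the tray still on the bench (distance between tube_red and tray_socket below 0.007 m and angle between the z axis of tube_red and the z axis of tray, either way round below 0.2 rad and contact force between the fingers and tube_red below 0.05 N and height (world z) of tray below 0.01 m), for 0.2 s.
2. the tray is lifted by the gripper, at least 30 mm off the bench (height (world z) of tray above 0.03 m and contact force between the fingers and tray above 1 N), for 0.2 s.
At the end, for the whole second after the job is handed in: Gripper holds the tray still (<30 mm/s), level (<0.12 rad), clear of the panel: underside centre within 50 mm of the rosette sideways, 60 to 150 mm above it; ball in pocket; red tube seated in the hole (foot within 7 mm of its floor centre, lean <0.2 rad); bystanders moved <30 mm (horizontal distance between tray and panel_rosette below 0.05 m and z of tray in the frame of panel_rosette between 0.06 and 0.15 m and angle between tray's own z axis and vertical below 0.12 rad and linear speed of tray below 0.03 m/s and contact force between the fingers and tray above 1 N and contact force between tray and panel below 0.05 N and distance between ball_center and tray_pocket below 0.013 m and distance between tube_red and tray_socket below 0.007 m and angle between the z axis of tube_red and the z axis of tray, either way round below 0.2 rad and distance of each of tube_blue, tube_yellow, mallet, chisel from where it was at the start of the episode below 0.03 m); the arm keeps its last pose, push and grip.
It fails at once if the ball leaves its pocket (more than 14 mm from the pocket's centre) (distance between ball_center and tray_pocket above 0.014 m).
It fails at once if a bystander is moved more than 30 mm: tube_blue (distance of tube_blue from where it was at the start of the episode above 0.03 m).
It fails at once if a bystander is moved more than 30 mm: tube_yellow (distance of tube_yellow from where it was at the start of the episode above 0.03 m).
It fails at once if a bystander is moved more than 30 mm: mallet (distance of mallet from where it was at the start of the episode above 0.03 m).
It fails at once if a bystander is moved more than 30 mm: chisel (distance of chisel from where it was at the start of the episode above 0.03 m).
It also fails if it takes over 64 s, if anything falls off the work surface, if the arm or the gripper's body presses on something with over 40 N, if the wrist force passes 120 N, or if a joint passes its speed limit or range.

ROBOT

A 6-joint arm with a two-finger parallel gripper is mounted at the origin on the work surface. World frame = base frame: x ahead of the robot, y to its left, z up, the work surface at z = 0. Lengths are in mm, angles in degrees, forces in N, time in s.
With the tool pointing down it reaches from about 300 to 850 mm from the base axis. Payload 4.2 kg.
Tool frame: the origin (TCP) lies between the finger pads; the fingertips stand 11 mm ahead of it and the grasp point (between the pads) lies 8 mm behind it (env.tips_ahead is the distance from the TCP to the fingertips, in mm); z points along the fingers, y is the line along which they close (so a half turn about z gives the same grasp; the last joint's range is limited). The gripper opens to 91 mm and grips with 3 to 60 N. Pads are 32 mm wide; open, the fingers measure 118 mm over their backs; the gripper's body (76 mm by 178 mm) begins 60 mm behind the grasp point.
Start: joints at [-65.432, 18.312, 89.639, -0, 72.044, -1.146], TCP at [249.489, -518.071, 224.976] pointing down, gripper open.
Joint ranges: [-177.97, 177.97], [-48.28, 115.42], [12.27, 149.76], [-77.06, 257.06], [2.81, 150.46], [-146.56, 146.56]. Speed limits (degrees/s): [147.25, 147.25, 180, 180, 180, 180].

INTERFACE

Orientations are given as [roll, pitch, yaw] about the fixed x, y, z axes, in that order (R = Rz(yaw) Ry(pitch) Rx(roll)).
In Python, from workcell import env, cams gives the robot as it stands.
- The arm moves only by the tool step_arm, never from a script. Its arguments are lists of equal length, an entry for each row: "linear": the shift along the tool's x, y, z in units of 30 cm (1.0 is 30 cm), a list of three; "turn": the turn about the tool's z in units of 360 degrees (1.0 is 360 degrees). In form: {"linear": [[tx, ty, tz], ...], "turn": [turn, ...]}. A call has 1 to 20 rows; each row is the pose to reach, as a shift and turn from the pose commanded when the call began, along the tool's axes at that moment, turning the shorter way round; what a row does not reach only later rows make up. A row lasts 1/8 s, in which the tool goes at most 62.5 mm and 10.7 degrees, less where a joint would pass 70% of its speed; a pose out of reach is approached as far as the arm can. A call with a number of a shift or a turn outside -1 to 1 is refused whole. A call with a gripper value outside its range is refused whole. "fingers" is the closure, from -1 (fully open) to 1 (shut), so that 0 is half open, set as the call begins (left out, the last holds). The fingers move at their own pace and stop on an object; "force" is the grip in N (left out, the last holds). Time passes only in rows, so rows that repeat a pose let the fingers close. It gives the time, the measured TCP pose, the force, the opening and the grip force at its end, in the units of the state.
- env.state(): the state, without advancing time (a new reading comes with each control period).
- cams.grab_frame(name): name is "side" or "top"; returns a dict with "color" (480x640x3 uint8, blue, green, red), "fx", "fy", "cx", "cy" (pixels), "extrinsics" (4x4, takes a point from camera to world coordinates). Camera axes: x right, y down, z forward; pixel columns grow to the right and rows downward; lengths in mm; the calibration is good to about 2 mm. A picture is of the moment at which its call begins. There is no depth.
- env.job_done(): hands the job in; it is judged then, once.
The state is a dict: "time_s": time; "qpos": joint angles; "qvel": joint speeds; "effort": joint torques, N m; "ee_pos": TCP position; "ee_rot": TCP orientation; "force": force on the tool from outside, world axes, zero at the start; "torque": the same for the moment, N m; "gripper_width": finger opening in mm; "gripper_force": force on a finger pad.
Only numpy, scipy, OpenCV 4.12 (cv2) and the standard library are available. Lean on these libraries where they do the work, as an engineer would, in place of code of your own. Each camera call takes 0.05 s, during which the arm holds its last target. There are 200 camera calls.

## Working session

There is one attempt and no reset: what is moved stays moved. The work goes in short steps, Python scripts to look and compute and a tool call to move; the robot and the scene stay as the last step left them, time stands still between calls to the robot, and variables do not carry over. Pictures are saved under pics/ and viewed, at most 10 in all, crops included, and the job is handed in when it is done.

Besides the shell and the picture viewer there is one more tool, called after "Emit:" as a command line: name --pt "numbers of a row" for each row, then --argument value for the rest. step_arm: Moves the arm, as the interface text tells. Its arguments: {"type":"object","properties":{"linear":{"type":"array"},"turn":{"type":"array"},"fingers":{"type":"number"},"force":{"type":"number"}},"required":["linear","turn"]}

```bash
mkdir -p pics; ls; python3 - <<'E'
from workcell import env,cams
import cv2,numpy as np
s=env.state(); print(s)
for n in("top","side"):
    f=cams.grab_frame(n); cv2.imwrite(f"pics/{n}0.png",f["color"]); print(n,f["fx"],f["fy"],f["cx"],f["cy"]); print(np.round(f["extrinsics"],3).tolist())
E
```

```text
pics
{'time_s': 0.0, 'qpos': array([-6.54302017e+01,  1.83524325e+01,  8.97076040e+01, -1.87437948e-03,
        7.20430316e+01, -1.14563360e+00]), 'qvel': array([-0.00364143,  0.10522442,  0.07565873,  0.01572632,  0.07009477,
        0.02534726]), 'effort': array([-2.90194039e-03, -4.12464094e+01, -2.31975406e+01,  7.25193252e-02,
        4.56491055e-02, -1.44087958e-04]), 'ee_pos': array([ 249.28332713, -517.60803242,  224.10421125]), 'ee_rot': array([-1.79896917e+02, -2.79039368e-04,  2.57160111e+01]), 'force': array([-0.71198847,  0.04296559, -0.10650276]), 'torque': array([-0.00994599,  0.00141377,  0.0181839 ]), 'gripper_force': 0.0, 'gripper_width': 91.50081730773871}
top 456.0631847626732 456.0631847626732 311.6130851667573 237.2931115192957
[[-0.025, -0.993, 0.112, 513.569], [-0.999, 0.027, 0.018, 17.734], [-0.021, -0.111, -0.994, 1016.483], [0.0, 0.0, 0.0, 1.0]]
side 500.77695005458366 500.77695005458366 317.6023200459168 248.9125616431045
[[0.986, -0.085, 0.14, 477.302], [-0.164, -0.498, 0.852, -909.721], [-0.003, -0.863, -0.505, 625.794], [0.0, 0.0, 0.0, 1.0]]
```

View pics/top0.png

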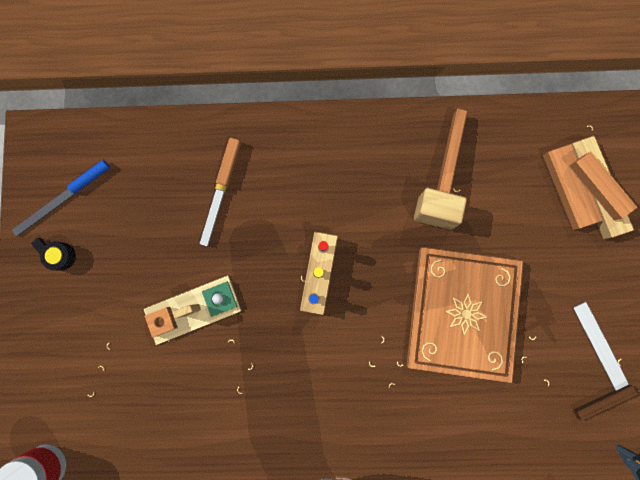

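View pics/side0.png

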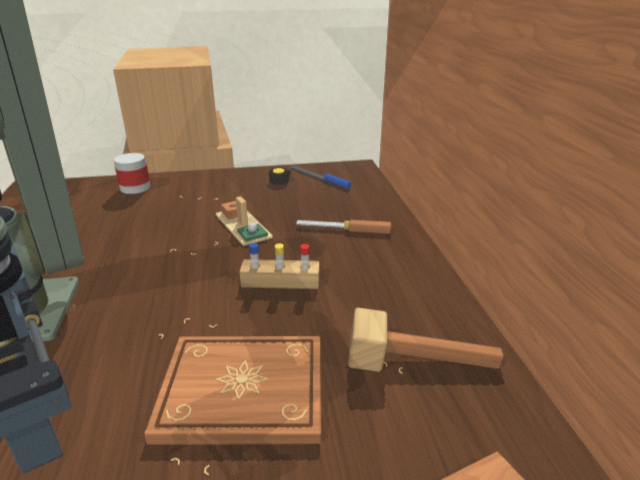

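The top view shows the red, yellow and blue caps at (323,246), (318,272) and (313,299). The tray's hole is near (160,322), its handle near (182,311), the ball at (221,298) and the rosette at (466,314). In the side view the red cap is at (305,248), the handle at (241,211), the ball at (253,228) and the rosette at (242,379).

```bash
cat > h.py <<'E'
import cv2,numpy as np
from workcell import env,cams
def grab(n): return cams.grab_frame(n)
def ray(f,uv):
    d=np.array([(uv[0]-f["cx"])/f["fx"],(uv[1]-f["cy"])/f["fy"],1.]); T=np.array(f["extrinsics"])
    d=T[:3,:3]@d; return T[:3,3],d/np.linalg.norm(d)
def plane(f,uv,z):
    o,d=ray(f,uv); return o+d*(z-o[2])/d[2]
def tri(fa,a,fb,b):
    (o1,d1),(o2,d2)=ray(fa,a),ray(fb,b)
    t=np.linalg.lstsq(np.c_[d1,-d2],o2-o1,rcond=None)[0]
    p,q=o1+t[0]*d1,o2+t[1]*d2; return (p+q)/2,np.linalg.norm(p-q)
def blob(f,lo,hi,roi):
    x0,y0,x1,y1=roi; h=cv2.cvtColor(f["color"],cv2.COLOR_BGR2HSV)[y0:y1,x0:x1]
    m=cv2.inRange(h,np.array(lo),np.array(hi)); n,l,s,c=cv2.connectedComponentsWithStats(m)
    i=1+np.argmax(s[1:,4]); return c[i]+[x0,y0],s[i,4],(l==i).astype(np.uint8)
E
python3 - <<'E'
from h import *
t,s=grab("top"),grab("side")
np.set_printoptions(precision=1,suppress=True)
for n,lo,hi,rt,rs in [("red",(0,190,90),(5,255,255),(312,236,335,256),(296,240,314,262)),
 ("yel",(24,150,90),(34,255,255),(308,262,330,282),(270,240,290,262)),
 ("blue",(100,150,60),(125,255,255),(303,289,325,309),(245,240,263,262))]:
    a,na,_=blob(t,lo,hi,rt); b,nb,_=blob(s,lo,hi,rs); print(n,a,na,b,nb,*tri(t,a,s,b))
g,ng,m=blob(t,(65,60,30),(95,255,255),(190,270,250,330)); 
c,_=cv2.findContours(m,0,2); print("green rect",cv2.minAreaRect(c[0]),plane(t,cv2.minAreaRect(c[0])[0],18))
o,no,m=blob(t,(5,140,120),(14,255,255),(140,300,180,345)); c,_=cv2.findContours(m,0,2); r=cv2.minAreaRect(max(c,key=cv2.contourArea)); print("block",r,plane(t,r[0],34))
c3=np.hstack([cv2.resize(t["color"][270:350,140:250],None,fx=5,fy=5,interpolation=2),]); c4=cv2.resize(s["color"][190:250,210:280],None,fx=5,fy=5,interpolation=2)
im=np.zeros((720,600,3),np.uint8); im=np.zeros((600,800,3),np.uint8)
a=cv2.resize(t["color"][270:350,140:250],None,fx=4,fy=4,interpolation=2); b=cv2.resize(s["color"][190:250,210:280],None,fx=5,fy=5,interpolation=2)
im[:320,:440]=a; im[:300,445:795]=b
e=cv2.resize(t["color"][290:340,440:492],None,fx=5,fy=5,interpolation=2); im[330:580,:260]=e
e=cv2.resize(s["color"][355:405,210:275],None,fx=5,fy=5,interpolation=2); im[330:580,300:625]=e
cv2.imwrite("pics/crop1.png",im)
E
```

```text
Traceback (most recent call last):
  File "h.py", line 16, in blob
    i=1+np.argmax(s[1:,4]); return c[i]+[x0,y0],s[i,4],(l==i).astype(np.uint8)
        ~~~~~~~~~^^^^^^^^^
ValueError: attempt to get argmax of an empty sequence
```

```bash
sed -i 's/    m=cv2.inRange/    h[...,0]=(h[...,0].astype(int)+10)%180  # hue shifted by 10 so that red does not wrap\n    m=cv2.inRange/' h.py
cat > meas.py <<'E'
from h import *
t,s=grab("top"),grab("side")
np.set_printoptions(precision=1,suppress=True)
for n,lo,hi,rt,rs in [("red",(4,170,80),(15,255,255),(312,236,335,256),(296,240,314,262)),
 ("yel",(34,120,90),(46,255,255),(308,262,330,282),(270,240,290,262)),
 ("blue",(108,120,50),(140,255,255),(303,289,325,309),(245,240,263,262))]:
    a,na,_=blob(t,lo,hi,rt); b,nb,_=blob(s,lo,hi,rs); print(n,a,na,b,nb,*tri(t,a,s,b))
g,ng,m=blob(t,(75,60,30),(105,255,255),(190,270,250,330)); 
c,_=cv2.findContours(m,0,2); r=cv2.minAreaRect(max(c,key=cv2.contourArea)); print("green",r,plane(t,r[0],18))
o,no,m=blob(t,(15,140,110),(24,255,255),(140,300,180,345)); c,_=cv2.findContours(m,0,2); r=cv2.minAreaRect(max(c,key=cv2.contourArea)); print("block",r,plane(t,r[0],34))
im=np.zeros((600,800,3),np.uint8)
a=cv2.resize(t["color"][270:350,140:250],None,fx=4,fy=4,interpolation=2); b=cv2.resize(s["color"][190:250,210:280],None,fx=5,fy=5,interpolation=2)
im[:320,:440]=a; im[:300,445:795]=b
e=cv2.resize(t["color"][290:340,440:492],None,fx=5,fy=5,interpolation=2); im[330:580,:260]=e
e=cv2.resize(s["color"][355:405,210:275],None,fx=5,fy=5,interpolation=2); im[330:580,300:625]=e
cv2.imwrite("pics/crop1.png",im)
E
python3 meas.py
```

```text
red [322.9 245.4] 68 [304.3 248.5] 81 [600.5  11.8  82.9] 1.0135646386383033
yel [318.2 271.6] 77 [278.8 248.1] 54 [546.8  22.9  82.9] 1.2317151015537349
blue [313.3 298.5] 67 [253.5 248.2] 76 [492.9  34.3  81.3] 0.8597214639939208
green ((28.913793563842773, 28.534481048583984), (26.554431915283203, 27.66860580444336), 68.19859313964844) [1138.4  688.7   18. ]
block ((16.62068748474121, 22.551725387573242), (23.397611618041992, 29.711254119873047), 68.19859313964844) [1144.2  707.5   34. ]
```

View pics/crop1.png

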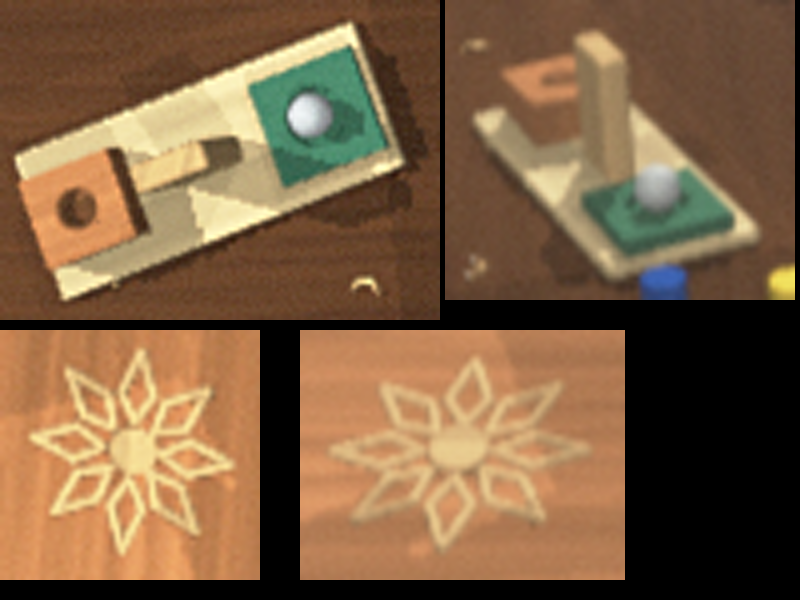

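The crop shows the hole's mouth at top (159,321.5), the handle's top at top (183,311.7) and side (241,199), the ball at top (217.3,299) and side (252.6,227.5), and the rosette at top (466.5,314.5) and side (241.5,378.5). Cap centres come out at z≈83, which agrees with the text.

```bash
python3 - <<'E'
from h import *
np.set_printoptions(precision=1,suppress=True)
t,s=grab("top"),grab("side")
print("hole",plane(t,(159,321.5),34), "hole tri",tri(t,(159,321.5),s,(234.5,205.2)))
print("handle",tri(t,(183,311.7),s,(241,199)))
print("ball",tri(t,(217.3,299),s,(252.6,227.5)))
print("rosette",tri(t,(466.5,314.5),s,(241.5,378.5)))
_,_,m=blob(t,(75,60,30),(105,255,255),(190,270,250,330)); c,_=cv2.findContours(m,0,2); r=cv2.minAreaRect(max(c,key=cv2.contourArea)); p=plane(t,np.add(r[0],(190,270)),18); print("green",p)
h=plane(t,(159,321.5),34); d=(h-p)[:2]; print("axis",np.degrees(np.arctan2(d[1],d[0])),np.linalg.norm(d),"mid",p[:2]+d*66/133)
s0=env.state(); print(s0["time_s"],s0["ee_pos"],s0["ee_rot"])
E
```

```text
hole [451.6 366.3  34. ] hole tri (array([453.3, 367.2,  31.4]), np.float64(3.570178450985728))
handle (array([473.7, 301.4,  78.3]), np.float64(1.3708858012564429))
ball (array([496.9, 243.7,  22.2]), np.float64(1.6233475609549972))
rosette (array([ 450.5, -291. ,   23.3]), np.float64(1.0525644047728204))
green [496.9 241.   18. ]
axis 109.87050569169865 133.24893884232088 mid [474.5 303.2]
0.4 [ 249.5 -518.   224.8] [-180.    -0.    25.7]
```

Emit:
step_arm --pt "0.05 -0.03 0" --pt "0.2 -0.12 0" --pt "0.38 -0.226 0" --pt "0.56 -0.333 0" --pt "0.74 -0.44 0" --pt "0.91 -0.542 0" --turn '[0.01, 0.03, 0.05, 0.07, 0.09, 0.104]' --fingers -1 --force 20

```text
time_s: 1.15
ee_pos: [425.8, -251.4, 225.2]
ee_rot: [180.0, -0.1, -11.9]
force: [0.2, 0.0, -0.5]
gripper_width: 91.2
gripper_force: 0.0
```

```bash
cat >> h.py <<'E'
def to(p,yaw,s=None):
    "shift and turn, in move units, from the measured pose to TCP p and yaw"
    s=s or env.state(); y=np.radians(s["ee_rot"][2]); d=np.array(p)-s["ee_pos"]
    print("at",np.round(s["ee_pos"],1),np.round(s["ee_rot"],1),"t",round(s["time_s"],2),"w",round(s["gripper_width"],1),"f",round(s["gripper_force"],1))
    print("linear",np.round([(d[0]*np.cos(y)+d[1]*np.sin(y))/300,(d[0]*np.sin(y)-d[1]*np.cos(y))/300,-d[2]/300],4),"turn",round(-((yaw-s["ee_rot"][2]+180)%360-180)/360,4))
E
python3 -c "
from h import *
to((600.5,11.8,190),-11.8)"
```

```text
at [ 425.8 -251.4  225.2] [ 1.80e+02 -1.00e-01 -1.19e+01] t 1.15 w 91.2 f 0.0
linear [ 0.3886 -0.9787  0.1175] turn -0.0003
```

Emit:
step_arm --pt "0.06 -0.15 0" --pt "0.13 -0.33 0.02" --pt "0.2 -0.51 0.05" --pt "0.27 -0.69 0.08" --pt "0.34 -0.86 0.1" --pt "0.388 -0.978 0.117" --pt "0.388 -0.978 0.117" --pt "0.388 -0.978 0.117" --turn '[0, 0, 0, 0, 0, 0, 0, 0]'

```text
time_s: 2.15
ee_pos: [598.1, 10.1, 189.7]
ee_rot: [180.0, 0.0, -11.7]
force: [-0.9, -0.3, 1.2]
gripper_width: 91.2
gripper_force: 0.0
```

```bash
python3 -c "
from h import *
to((600.5,11.8,75),-11.8)
s=grab('side');t=grab('top')
im=np.hstack([cv2.resize(t['color'][200:320,250:380],(520,480)),cv2.resize(s['color'][170:300,240:310],(260,480))]);cv2.imwrite('pics/c2.png',im)"
```

```text
at [598.1  10.1 189.7] [180.    0.  -11.7] t 2.15 w 91.2 f 0.0
linear [ 0.0068 -0.0072  0.3824] turn 0.0002
```

View pics/c2.png

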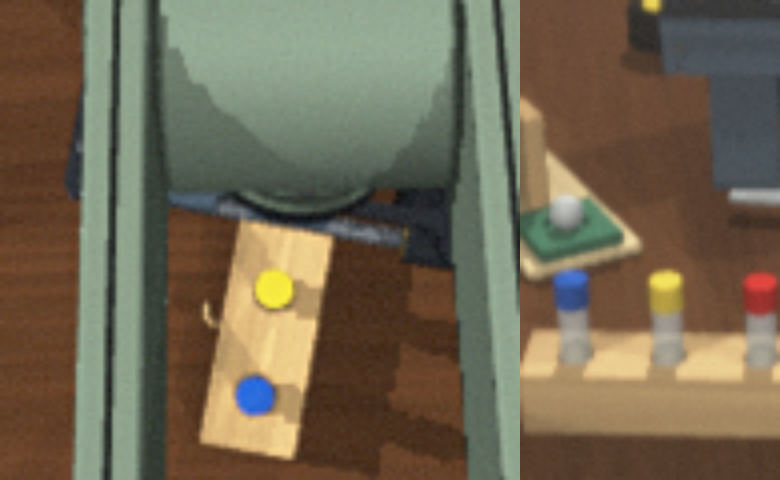

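The gripper stands over the red cap, which the arm hides in the top view, and its fingers lie across the rack as planned. Going down.

Emit:
step_arm --pt "0.007 -0.007 0.02" --pt "0.007 -0.007 0.08" --pt "0.007 -0.007 0.16" --pt "0.007 -0.007 0.24" --pt "0.007 -0.007 0.31" --pt "0.007 -0.007 0.36" --pt "0.007 -0.007 0.382" --pt "0.007 -0.007 0.382" --pt "0.007 -0.007 0.382" --turn '[0, 0, 0, 0, 0, 0, 0, 0, 0]'

```text
time_s: 3.38
ee_pos: [601.6, 12.1, 76.0]
ee_rot: [-180.0, -0.1, -11.7]
force: [-1.2, 0.6, -0.5]
gripper_width: 91.0
gripper_force: 0.0
```

Emit:
step_arm --pt "0 0 0" --pt "0 0 0" --pt "0 0 0" --pt "0 0 0" --pt "0 0 0" --pt "0 0 0" --pt "0 0 0" --pt "0 0 0" --turn '[0, 0, 0, 0, 0, 0, 0, 0]' --fingers 1 --force 20

```text
time_s: 4.38
ee_pos: [601.0, 12.1, 75.2]
ee_rot: [180.0, 0.0, -11.7]
force: [-0.4, 0.3, -0.1]
gripper_width: 19.0
gripper_force: 20.0
```

Emit:
step_arm --pt "0 0 -0.01" --pt "0 0 -0.05" --pt "0 0 -0.12" --pt "0 0 -0.2" --pt "0 0 -0.28" --pt "0 0 -0.35" --pt "0 0 -0.39" --pt "0 0 -0.4" --pt "0 0 -0.4" --pt "0 0 -0.4" --turn '[0, 0, 0, 0, 0, 0, 0, 0, 0, 0]'

```text
time_s: 5.62
ee_pos: [600.5, 12.1, 194.3]
ee_rot: [180.0, 0.1, -11.7]
force: [-0.5, -0.5, -0.4]
gripper_width: 19.2
gripper_force: 20.0
```

```bash
python3 -c "
from h import *
to((451.6,366.3,195),109.9)"
```

```text
at [600.5  12.1 194.3] [ 1.80e+02  1.00e-01 -1.17e+01] t 5.62 w 19.2 f 20.0
linear [-0.7259 -1.0551 -0.0024] turn -0.3379
```

Emit:
step_arm --pt "-0.02 -0.03 0" --pt "-0.06 -0.09 0" --pt "-0.11 -0.165 0" --pt "-0.165 -0.24 0" --pt "-0.22 -0.32 0" --pt "-0.275 -0.4 0" --pt "-0.33 -0.48 0" --pt "-0.385 -0.56 0" --pt "-0.44 -0.64 0" --pt "-0.495 -0.72 0" --pt "-0.55 -0.8 0" --pt "-0.6 -0.87 0" --pt "-0.63 -0.92 0" --pt "-0.65 -0.95 0" --pt "-0.65 -0.95 0" --pt "-0.65 -0.95 0" --turn '[-0.01, -0.035, -0.062, -0.09, -0.118, -0.146, -0.174, -0.202, -0.23, -0.258, -0.286, -0.31, -0.33, -0.338, -0.338, -0.338]'

```text
time_s: 7.62
ee_pos: [468.2, 330.2, 195.0]
ee_rot: [-180.0, 0.0, 109.9]
force: [0.5, -0.1, -0.8]
gripper_width: 19.2
gripper_force: 20.0
```

```bash
python3 -c "
from h import *
np.set_printoptions(precision=1,suppress=True)
to((451.6,366.3,195),109.9)
t,s=grab('top'),grab('side')
lo,hi=(4,150,60),(15,255,255)
for f,n in((t,'t'),(s,'s')):
    try: print(n,blob(f,lo,hi,(100,230,270,400) if n=='t' else (190,100,300,240))[:2])
    except Exception as e: print(n,e)
im=np.hstack([cv2.resize(t['color'][250:370,110:240],(400,370)),cv2.resize(s['color'][130:250,190:290],(308,370))]);cv2.imwrite('pics/c3.png',im)"
```

```text
at [468.2 330.2 195. ] [-180.     0.   109.9] t 7.62 w 19.2 f 20.0
linear [ 0.1 -0.   0. ] turn -0.0001
t (array([141.9, 319. ]), np.int32(34))
s (array([234.9, 150. ]), np.int32(33))
```

View pics/c3.png

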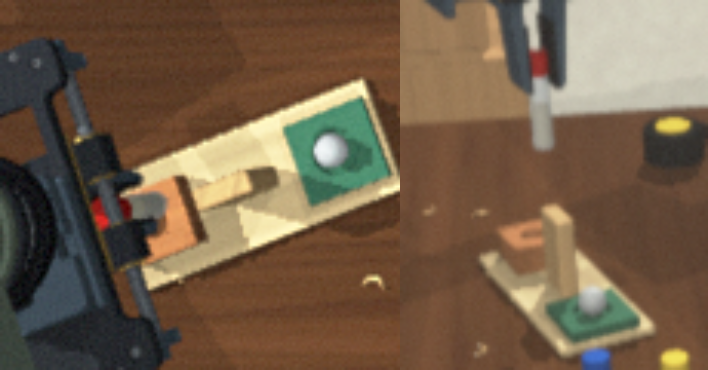

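The top view shows the tube's foot near (158.5,317.5) beyond the red cap. The side view shows the cap at (235,150) and the foot at about (236.4,178), so the tube hangs nearly upright. I'll check its foot against the TCP and the hole.

```bash
python3 -c "
from h import *
np.set_printoptions(precision=1,suppress=True)
s,t=grab('side'),grab('top')
def proj(f,p):
    q=np.linalg.inv(f['extrinsics'])@np.r_[p,1]; return f['fx']*q[0]/q[2]+f['cx'],f['fy']*q[1]/q[2]+f['cy']
p=env.state()['ee_pos']
for z in(-65,8,17): 
    for f in (s,t): print(z,proj(f,p+[0,0,z]))
print('foot ray z130',plane(s,(236.4,178),130),tri(t,(158.5,317.5),s,(236.4,178)))
# clear-body row centres in side view: column midpoint of difference from a vertical projection
g=cv2.cvtColor(s['color'],6)[156:182,226:248]; print(g[::3])
"
```

```text
-65 (np.float64(236.64245927913203), np.float64(176.35810353836953))
-65 (np.float64(160.0354925569489), np.float64(315.9592073780782))
8 (np.float64(234.2141923602967), np.float64(149.3697840986202))
8 (np.float64(145.5816343434226), np.float64(318.4454716751777))
17 (np.float64(233.9050026141819), np.float64(145.93337784075987))
17 (np.float64(143.61807679599625), np.float64(318.7832308363197))
foot ray z130 [467.3 319.8 130. ] (array([466.1, 335.5, 123.7]), np.float64(2.1787427357742866))
[[ 94  69  66  71  74  79  77 153 178 181 170 154 105  64  56  62  79 117
  192 205 205 208]
 [131 127 123 110  91  83  77 126 177 185 181 172 178 193 185 178 178 198
  204 208 206 207]
 [131 129 131 131 125 123 152 171 181 181 178 171 169 194 194 195 195 195
  196 195 193 193]
 [133 128 129 129 129 132 153 158 162 162 158 150 150 184 193 191 190 189
  189 192 190 189]
 [104 101  98  98  96  99 122 149 160 162 159 151 134 112  94  92  86  88
   86  91  91  88]
 [ 85  81  85  86  85  88 100 142 158 160 159 155 136 114  90  87  82  82
   82  84  82  85]
 [ 80  81  84  83  88  86  96 138 158 162 161 155 145 121  92  85  84  86
   84  83  84  86]
 [ 83  88  86  85  83  87  93 118 146 152 154 149 138 117  94  82  82  83
   83  83  87  86]
 [ 86  86  89  93  86  87  84  85  83  87  87  85  83  83  82  83  81  84
   83  86  84  82]]
```

Emit:
step_arm --pt "0.02 0 0" --pt "0.05 0 0.02" --pt "0.08 0 0.07" --pt "0.1 0 0.13" --pt "0.1 0 0.19" --pt "0.1 0 0.24" --pt "0.1 0 0.27" --pt "0.1 0 0.28" --pt "0.1 0 0.28" --pt "0.1 0 0.28" --turn '[0, 0, 0, 0, 0, 0, 0, 0, 0, 0]'

```text
time_s: 9.07
ee_pos: [458.1, 359.2, 111.8]
ee_rot: [179.9, -0.0, 109.9]
force: [0.3, -0.2, -0.7]
gripper_width: 19.5
gripper_force: 20.0
```

```bash
python3 -c "
from h import *
to((451.6,366.3,75),109.9)
t,s=grab('top'),grab('side')
im=np.hstack([cv2.resize(t['color'][280:350,130:210],(400,350)),cv2.resize(s['color'][165:245,205:275],(394,450),interpolation=2)[:350]]);cv2.imwrite('pics/c4.png',im)"
```

```text
at [458.1 359.2 111.8] [179.9  -0.  109.9] t 9.07 w 19.5 f 20.0
linear [ 0.0296 -0.0124  0.1228] turn 0.0001
```

View pics/c4.png

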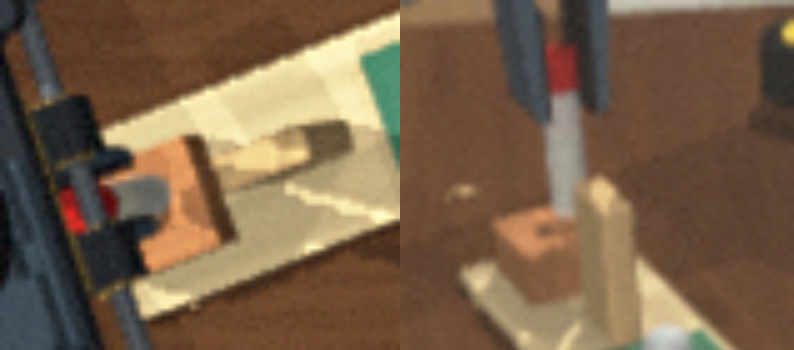

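The tube hangs upright just short of the hole: the side view puts its foot at about (234.8,202.8) and the hole at about (231.6,205.5). It still needs the 9 mm that rounding in my printout cut off.

Emit:
step_arm --pt "0.015 -0.006 0" --pt "0.0296 -0.0124 0.01" --pt "0.0296 -0.0124 0.02" --pt "0.0296 -0.0124 0.02" --pt "0.0296 -0.0124 0.02" --turn '[0, 0, 0, 0, 0]'

```text
time_s: 9.8
ee_pos: [451.3, 366.0, 105.2]
ee_rot: [-180.0, 0.0, 110.0]
force: [-0.5, -0.5, -0.4]
gripper_width: 19.0
gripper_force: 20.0
```

```bash
python3 -c "
from h import *
to((451.6,366.3,75),109.9)
t,s=grab('top'),grab('side')
def proj(f,p):
    q=np.linalg.inv(f['extrinsics'])@np.r_[p,1]; return np.round((f['fx']*q[0]/q[2]+f['cx'],f['fy']*q[1]/q[2]+f['cy']),1)
p=env.state()['ee_pos']; print('foot pred',proj(s,p+[0,0,-65]),proj(t,p+[0,0,-65]),'hole pred',proj(s,[451.6,366.3,34]))
a=cv2.resize(t['color'][295:345,135:185],(400,400),interpolation=2);b=cv2.resize(s['color'][170:220,210:260],(400,400),interpolation=2)
cv2.imwrite('pics/c5.png',np.hstack([a,b]))"
```

```text
at [451.3 366.  105.2] [-180.    0.  110.] t 9.8 w 19.0 f 20.0
linear [0.0005 0.0013 0.1005] turn 0.0001
foot pred [232.9 202.5] [158.1 321.9] hole pred [233.2 204.5]
```

View pics/c5.png

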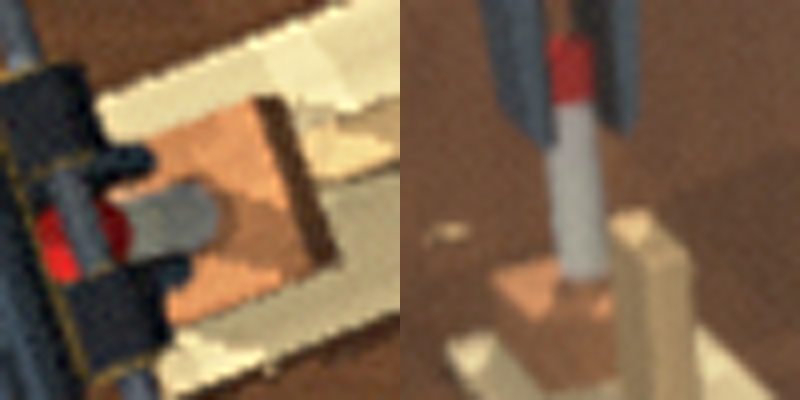

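The tube's foot sits where predicted, at top ≈(158,321.7) and side ≈(232.8,203), right over the hole. Inserting it partway while I watch the force.

Emit:
step_arm --pt "0.0005 0.001 0.01" --pt "0.0005 0.001 0.02" --pt "0.0005 0.001 0.03" --pt "0.0005 0.001 0.04" --pt "0.0005 0.001 0.05" --pt "0.0005 0.001 0.06" --pt "0.0005 0.001 0.06" --turn '[0, 0, 0, 0, 0, 0, 0]'

```text
time_s: 10.78
ee_pos: [451.3, 366.2, 86.9]
ee_rot: [-180.0, 0.0, 110.0]
force: [0.4, -0.5, -0.4]
gripper_width: 19.0
gripper_force: 20.0
```

Emit:
step_arm --pt "0 0 0.01" --pt "0 0 0.02" --pt "0 0 0.03" --pt "0 0 0.036" --pt "0 0 0.039" --pt "0 0 0.039" --turn '[0, 0, 0, 0, 0, 0]'

```text
time_s: 11.52
ee_pos: [451.5, 366.3, 75.5]
ee_rot: [180.0, 0.0, 110.0]
force: [-0.1, 0.5, 0.2]
gripper_width: 19.2
gripper_force: 20.0
```

```bash
python3 -c "
from h import *
to((451.6,366.3,75),109.9)
t,s=grab('top'),grab('side')
a=cv2.resize(t['color'][295:345,135:185],(400,400),interpolation=2);b=cv2.resize(s['color'][170:220,210:260],(400,400),interpolation=2)
cv2.imwrite('pics/c6.png',np.hstack([a,b]))
print(blob(s,(4,150,60),(15,255,255),(215,160,255,225))[:2])
def proj(f,p):
    q=np.linalg.inv(f['extrinsics'])@np.r_[p,1]; return np.round((f['fx']*q[0]/q[2]+f['cx'],f['fy']*q[1]/q[2]+f['cy']),1)
print(proj(s,[451.6,366.3,83]))"
```

```text
at [451.5 366.3  75.5] [180.   0. 110.] t 11.53 w 19.2 f 20.0
linear [-0.0002  0.0004  0.0016] turn 0.0001
(array([231.89189189, 188.18918919]), np.int32(37))
[231.6 188.1]
```

The cap stands at z≈83, so the tube is seated. Opening, then rising.

Emit:
step_arm --pt "0 0 0" --pt "0 0 0" --pt "0 0 0" --pt "0 0 0" --pt "0 0 -0.02" --pt "0 0 -0.06" --pt "0 0 -0.1" --pt "0 0 -0.14" --pt "0 0 -0.17" --pt "0 0 -0.18" --pt "0 0 -0.18" --turn '[0, 0, 0, 0, 0, 0, 0, 0, 0, 0, 0]' --fingers -0.4

```text
time_s: 13.0
ee_pos: [451.4, 366.3, 129.6]
ee_rot: [180.0, 0.0, 110.0]
force: [0.7, -0.0, 0.1]
gripper_width: 64.0
gripper_force: 0.0
```

```bash
python3 -c "
from h import *
to((474.3,303,130),109.9)
s=grab('side')
print(blob(s,(4,150,60),(15,255,255),(215,160,255,225))[:2])"
```

```text
at [451.4 366.3 129.6] [180.   0. 110.] t 13.0 w 64.0 f 0.0
linear [-0.2243 -0.0003 -0.0014] turn 0.0002
(array([230.94545455, 188.43636364]), np.int32(55))
```

Emit:
step_arm --pt "-0.03 0 0" --pt "-0.1 0 0" --pt "-0.17 0 0" --pt "-0.215 0 0" --pt "-0.224 0 0" --pt "-0.224 0 0" --pt "-0.224 0 0" --turn '[0, 0, 0, 0, 0, 0, 0]'

```text
time_s: 13.92
ee_pos: [474.3, 303.6, 129.5]
ee_rot: [180.0, -0.0, 110.0]
force: [-0.8, 0.6, -0.5]
gripper_width: 63.7
gripper_force: 0.0
```

```bash
python3 -c "
from h import *
to((474.3,303,54),109.9)
t,s=grab('top'),grab('side')
for n,z,f,r in(('t',83,t,(120,290,185,350)),('s',83,s,(215,160,255,225))):
    try: c=blob(f,(4,150,60),(15,255,255),r); print(n,c[:2],plane(f,c[0],z))
    except Exception: print('none')
a=cv2.resize(t['color'][270:350,140:240],(400,320),interpolation=2);b=cv2.resize(s['color'][160:240,205:285],(400,400),interpolation=2)[:320]
cv2.imwrite('pics/c7.png',np.hstack([a,b]))"
```

```text
at [474.3 303.6 129.5] [180.  -0. 110.] t 13.93 w 63.7 f 0.0
linear [-0.0019 -0.0006  0.2518] turn 0.0002
none
s (array([231.65116279, 188.6744186 ]), np.int32(43)) [451.74524329 362.37954108  83.        ]
```

View pics/c7.png

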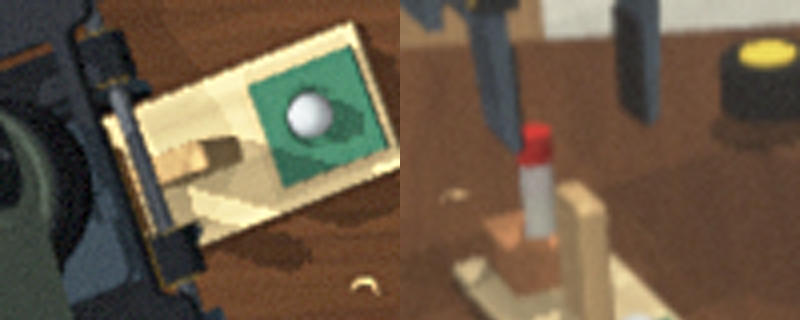

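The tube is seated upright in the block, with its cap at side (231.7,188.7). The open fingers straddle the handle and the ball is in its pocket. Going down to grip.

Emit:
step_arm --pt "-0.002 0 0.02" --pt "-0.002 0 0.06" --pt "-0.002 0 0.11" --pt "-0.002 0 0.16" --pt "-0.002 0 0.21" --pt "-0.002 0 0.24" --pt "-0.002 0 0.25" --pt "-0.002 0 0.25" --pt "-0.002 0 0.25" --turn '[0, 0, 0, 0, 0, 0, 0, 0, 0]'

```text
time_s: 15.15
ee_pos: [475.0, 302.8, 55.0]
ee_rot: [179.9, -0.0, 110.0]
force: [0.6, -0.4, -0.2]
gripper_width: 63.9
gripper_force: 0.0
```

Emit:
step_arm --pt "0 0 0" --pt "0 0 0" --pt "0 0 0" --pt "0 0 0" --pt "0 0 0" --pt "0 0 0" --turn '[0, 0, 0, 0, 0, 0]' --fingers 0.5 --force 10

```text
time_s: 15.9
ee_pos: [474.6, 302.6, 54.5]
ee_rot: [-180.0, 0.0, 110.0]
force: [0.3, -0.8, -0.1]
gripper_width: 22.6
gripper_force: 0.0
```

Emit:
step_arm --pt "0 0 0" --pt "0 0 0" --pt "0 0 0" --pt "0 0 0" --pt "0 0 0" --pt "0 0 0" --turn '[0, 0, 0, 0, 0, 0]' --fingers 1 --force 10

```text
time_s: 16.65
ee_pos: [474.5, 302.6, 54.5]
ee_rot: [-180.0, 0.0, 110.0]
force: [0.1, 0.1, -1.1]
gripper_width: 16.1
gripper_force: 10.0
```

Emit:
step_arm --pt "0 0 0" --pt "0 0 0" --pt "0 0 0" --pt "0 0 0" --turn '[0, 0, 0, 0]' --force 50

```text
time_s: 17.15
ee_pos: [474.6, 302.6, 54.5]
ee_rot: [-180.0, 0.0, 110.0]
force: [0.0, -0.1, -1.3]
gripper_width: 15.7
gripper_force: 50.0
```

Gripped. Lifting gently by about 135 mm.

Emit:
step_arm --pt "0 0 -0.003" --pt "0 0 -0.01" --pt "0 0 -0.022" --pt "0 0 -0.04" --pt "0 0 -0.062" --pt "0 0 -0.085" --pt "0 0 -0.1" --pt "0 0 -0.108" --pt "0 0 -0.11" --pt "0 0 -0.11" --turn '[0, 0, 0, 0, 0, 0, 0, 0, 0, 0]'

```text
time_s: 18.4
ee_pos: [474.5, 302.5, 87.4]
ee_rot: [-180.0, 0.0, 110.0]
force: [0.7, 0.3, -5.1]
gripper_width: 15.9
gripper_force: 50.0
```

```bash
python3 -c "
from h import *
to((474.3,303,54),109.9)
print(env.state()['force'],env.state()['torque'])
t,s=grab('top'),grab('side')
a=cv2.resize(t['color'][270:350,140:240],(400,320),interpolation=2);b=cv2.resize(s['color'][145:225,205:285],(400,400),interpolation=2)[:320]
cv2.imwrite('pics/c8.png',np.hstack([a,b]))"
```

```text
at [474.5 302.5  87.4] [-180.    0.  110.] t 18.4 w 15.9 f 50.0
linear [1.700e-03 1.000e-04 1.112e-01] turn 0.0002
[ 0.7495401   0.30219314 -5.08386511] [-0.01092059 -0.10608508 -0.01881267]
```

View pics/c8.png

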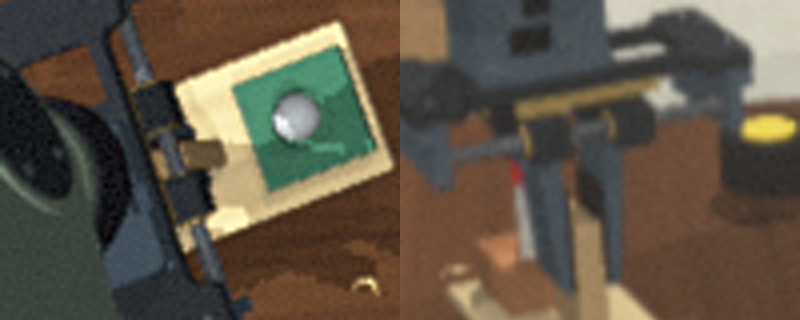

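The tray is lifted 33 mm, the ball is in its pocket at top-crop (298,118), and the tube is upright. I'll raise it further and then carry it.

Emit:
step_arm --pt "0 0 -0.003" --pt "0 0 -0.012" --pt "0 0 -0.03" --pt "0 0 -0.055" --pt "0 0 -0.085" --pt "0 0 -0.12" --pt "0 0 -0.16" --pt "0 0 -0.2" --pt "0 0 -0.235" --pt "0 0 -0.265" --pt "0 0 -0.288" --pt "0 0 -0.303" --pt "0 0 -0.312" --pt "0 0 -0.315" --pt "0 0 -0.315" --turn '[0, 0, 0, 0, 0, 0, 0, 0, 0, 0, 0, 0, 0, 0, 0]'

```text
time_s: 20.38
ee_pos: [474.5, 302.5, 181.8]
ee_rot: [-180.0, 0.0, 110.0]
force: [0.4, 0.6, -4.8]
gripper_width: 15.9
gripper_force: 50.0
```

```bash
python3 -c "
from h import *
to((450.5,-291,182),109.9)
print(env.state()['torque'])
t,s=grab('top'),grab('side')
g,_,m=blob(t,(75,60,30),(105,255,255),(180,250,270,330)); c,_=cv2.findContours(m,0,2); r=cv2.minAreaRect(max(c,key=cv2.contourArea)); print('green',r[0][0]+180,r[0][1]+250,'world at 145',plane(t,np.add(r[0],(180,250)),145))
"
```

```text
at [474.5 302.5 181.8] [-180.    0.  110.] t 20.38 w 15.9 f 50.0
linear [-1.8324e+00 -7.5030e-01 -6.0000e-04] turn 0.0001
[-0.03885906 -0.16475013 -0.00574919]
green 204.06185913085938 300.36082458496094 world at 145 [496.2804     241.09810251 145.        ]
```

The tray hangs level, with the green block where it should be. Carrying it smoothly, with a ramp up and a ramp down.

Emit:
step_arm --pt "-0.004 -0.0016 0" --pt "-0.014 -0.0057 0" --pt "-0.032 -0.0131 0" --pt "-0.059 -0.0242 0" --pt "-0.095 -0.0389 0" --pt "-0.14 -0.0573 0" --pt "-0.192 -0.0786 0" --pt "-0.249 -0.102 0" --pt "-0.309 -0.1265 0" --pt "-0.369 -0.1511 0" --pt "-0.429 -0.1757 0" --pt "-0.489 -0.2002 0" --pt "-0.549 -0.2248 0" --pt "-0.609 -0.2494 0" --pt "-0.669 -0.274 0" --pt "-0.729 -0.2985 0" --pt "-0.789 -0.3231 0" --pt "-0.849 -0.3477 0" --pt "-0.909 -0.3722 0" --pt "-0.969 -0.3968 0" --turn '[0, 0, 0, 0, 0, 0, 0, 0, 0, 0, 0, 0, 0, 0, 0, 0, 0, 0, 0, 0]'

```text
time_s: 22.98
ee_pos: [461.7, -12.5, 182.1]
ee_rot: [180.0, 0.0, 109.9]
force: [0.5, -0.1, -4.6]
gripper_width: 15.4
gripper_force: 50.0
```

Emit:
step_arm --pt "-0.061 -0.025 0" --pt "-0.122 -0.05 0" --pt "-0.183 -0.0749 0" --pt "-0.245 -0.1003 0" --pt "-0.307 -0.1257 0" --pt "-0.369 -0.1511 0" --pt "-0.43 -0.1761 0" --pt "-0.492 -0.2015 0" --pt "-0.553 -0.2264 0" --pt "-0.614 -0.2514 0" --pt "-0.671 -0.2747 0" --pt "-0.723 -0.296 0" --pt "-0.768 -0.3145 0" --pt "-0.804 -0.3292 0" --pt "-0.831 -0.3403 0" --pt "-0.849 -0.3477 0" --pt "-0.859 -0.3518 0" --pt "-0.863 -0.3535 0" --pt "-0.863 -0.3535 0" --pt "-0.863 -0.3535 0" --turn '[0, 0, 0, 0, 0, 0, 0, 0, 0, 0, 0, 0, 0, 0, 0, 0, 0, 0, 0, 0]'

```text
time_s: 25.48
ee_pos: [450.6, -290.6, 182.1]
ee_rot: [180.0, -0.0, 110.0]
force: [0.2, -0.6, -3.8]
gripper_width: 15.6
gripper_force: 50.0
```

Emit:
step_arm --pt "0 0 0" --pt "0 0 0" --pt "0 0 0" --pt "0 0 0" --turn '[0, 0, 0, 0]'

```text
time_s: 25.98
ee_pos: [450.6, -290.8, 182.1]
ee_rot: [180.0, 0.0, 110.0]
force: [-0.0, -0.1, -4.4]
gripper_width: 15.5
gripper_force: 50.0
```

```bash
python3 -c "
from h import *
np.set_printoptions(suppress=True)
to((450.5,-291,182),109.9)
t,s=grab('top'),grab('side')
a=cv2.resize(t['color'][240:400,400:560],(400,400),interpolation=2);b=cv2.resize(s['color'][200:420,140:340],(400,440),interpolation=2)[:400]
cv2.imwrite('pics/c9.png',np.hstack([a,b]))"
```

```text
at [ 450.6 -290.8  182.1] [180.   0. 110.] t 25.98 w 15.5 f 50.0
linear [-0.0005 -0.0005  0.0003] turn 0.0002
```

View pics/c9.png

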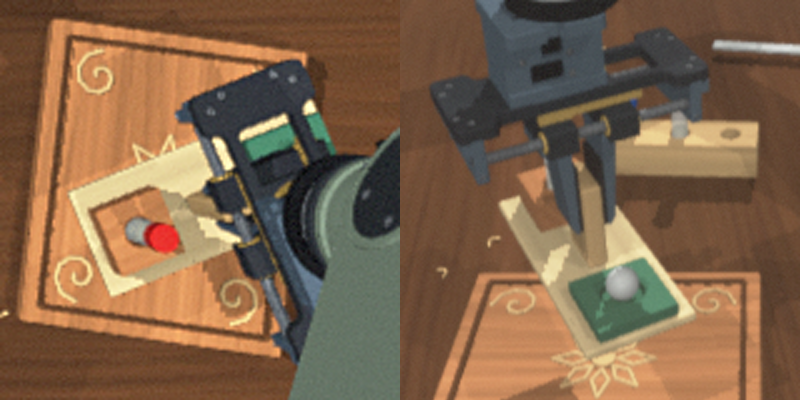

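The tray is held level over the panel, with the ball in its pocket at crop (622,283) and the tube seated at (150,235). Handing in.

```bash
python3 -c "
from h import *
print(env.job_done())"
```

```text
the job is handed in; nothing more can be done
None
```

I handed the job in at about 26 s: the red tube is seated in the tray, and the tray is held level over the rosette, about 10 cm above the panel, with the ball in its pocket. The hand-in call returned no verdict, and the blue and yellow tubes were partly hidden in my last picture.

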